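# Find the socket for the centrifuge rotor nut

### The job

On the lab centrifuge press the big round key fully and let it come up, then press the small key the same way, to lock the rotor. Then find by trial which of the two look-alike sockets fits the hex nut in the middle of the rotor: if one does not go on, stand it back upright on the tray; do not knock over a socket or disturb the other lab things. Finish while still gripping the socket that fits, seated upright and fully down over the nut: do not let go of it.

Things in the scene. Friction and masses are not known exactly. Their poses are not given: they have to be found in the camera images.
- nut (a point): Top centre of the steel hex nut in the middle of the centrifuge's round aluminium rotor: 19 mm across flats, 14 mm high (top 4 mm a round taper to 16 mm), top 115 mm above the bench, base on the flat hub. z up; flats face along +x/-x and every 60 degrees. A seated socket rests its rim on the hub: its centre is 21 mm above this point; one too small stops on the nut's top, its centre about 35 mm above.
- centrifuge: White bench centrifuge, fixed. Origin on the bench under the rotor axis; x points from the keys to the rotor, y to the left of that, z up. Rear deck 80 mm high, 175 by 180 mm (x from -65 to 110 mm); front key panel 46 mm high, x from -140 to -65 mm. Rotor 114 mm, its flat hub 60 mm across; it turns only stiffly (0.8 N m).
- key_big_top (a point): Centre of the top of the big round key (32 mm across), on the key panel at x -103, y +35 mm of the centrifuge; pressed straight down, 6 mm travel, 4 N at the bottom, springs back.
- key_big (a joint): Press of the big key in m: 0 up, 0.006 fully down; it counts as pressed beyond 0.004.
- key_small_top (a point): Centre of the top of the small round key (20 mm across), on the key panel at x -103, y -35 mm of the centrifuge; pressed straight down, 6 mm travel, 4 N at the bottom, springs back.
- key_small (a joint): Press of the small key in m: 0 up, 0.006 fully down; it counts as pressed beyond 0.004.
- tray_top (a point): Centre of the top of the flat grey socket tray, a fixed rimless slab 100 mm (x) by 200 mm (y), top 12 mm above the bench. z up. The sockets stand side by side along its y, 70 to 130 mm apart.
- socket_a_mid (a point): One of two look-alike steel sockets: hexagonal bar 28 mm across flats (32 over corners), 70 mm tall, 0.15 to 0.31 kg, standing mouth down on the tray, mouth hidden. This point is its centre, 35 mm above the mouth rim. z points up, away from the mouth; outer flats face along +x/-x and every 60 degrees from there; the flats of the hex hole in the mouth are parallel to them.
- socket_b_mid (a point): The other of the two look-alike sockets: sizes, point and axes as for socket_a_mid. The two hex holes are 17 mm deep, 16.5 and 21.6 mm across flats; which socket has which is not told (the letters say nothing): only the 21.6 mm one goes over the nut.
- socket_a: The same socket as the point of that letter; its origin is the centre of the mouth rim (its underside).
- socket_b: The same socket as the point of that letter; its origin is the centre of the mouth rim (its underside).
- amber_bottle: Bystander: amber glass bottle, 68 mm across, 170 mm tall; origin under its centre. Leave alone.
- well_plate: Bystander: clear well plate 127 by 85 by 18 mm; origin under its centre. Leave alone.
- tip_box: Bystander: pipette tip box 85 by 120 by 61 mm; origin under its centre. Leave alone.
Mind the look-alikes: they are no part of the job. What is shaped like the socket_a but red or turquoise is not meant.

How it is judged:
On the way, in this order (a step that is already met when the one before it is completed fails the run):
1. the big key is pressed down (value of joint key_big above 0.004 m and value of joint key_small below 0.002 m), for 0.04 s.
2. the small key is pressed down, the big one being up again (value of joint key_small above 0.004 m and value of joint key_big below 0.002 m), for 0.04 s.
3. the socket that fits is gripped and seated over the nut (((horizontal distance between socket_a_mid and nut below 0.004 m and z of socket_a_mid in the frame of nut between 0.015 and 0.0245 m and angle between the z axis of socket_a_mid and the z axis of nut, either way round below 0.08 rad and contact force between the fingers and socket_a above 1.5 N) or (horizontal distance between socket_b_mid and nut below 0.004 m and z of socket_b_mid in the frame of nut between 0.015 and 0.0245 m and angle between the z axis of socket_b_mid and the z axis of nut, either way round below 0.08 rad and contact force between the fingers and socket_b above 1.5 N))), for 0.2 s.
At the end, for the whole second after the job is handed in: The 21.6 mm socket is down over the nut (within 4 mm of its axis, rim within 3.5 mm of the hub, within 0.08 rad of upright), at rest and gripped (over 1.5 N); the other stands upright (0.1 rad), at rest and untouched, on the tray; both keys are up (((horizontal distance between socket_a_mid and nut below 0.004 m and z of socket_a_mid in the frame of nut between 0.015 and 0.0245 m and angle between the z axis of socket_a_mid and the z axis of nut, either way round below 0.08 rad and contact force between the fingers and socket_a above 1.5 N and linear speed of each of socket_a, socket_b below 0.02 m/s and x of socket_b_mid in the frame of tray_top between -0.05 and 0.05 m and y of socket_b_mid in the frame of tray_top between -0.1 and 0.1 m and z of socket_b_mid in the frame of tray_top between 0.03 and 0.038 m and angle between socket_b_mid's own z axis and vertical below 0.1 rad and contact force between the fingers and socket_b below 0.1 N) or (horizontal distance between socket_b_mid and nut below 0.004 m and z of socket_b_mid in the frame of nut between 0.015 and 0.0245 m and angle between the z axis of socket_b_mid and the z axis of nut, either way round below 0.08 rad and contact force between the fingers and socket_b above 1.5 N and linear speed of each of socket_b, socket_a below 0.02 m/s and x of socket_a_mid in the frame of tray_top between -0.05 and 0.05 m and y of socket_a_mid in the frame of tray_top between -0.1 and 0.1 m and z of socket_a_mid in the frame of tray_top between 0.03 and 0.038 m and angle between socket_a_mid's own z axis and vertical below 0.1 rad and contact force between the fingers and socket_a below 0.1 N)) and value of joint each of key_big, key_small below 0.002 m); the arm keeps its last pose, push and grip.
It fails at once if both keys down at once (value of joint each of key_big, key_small above 0.003 m).
It fails at once if a socket knocked over (angle between any of socket_a_mid, socket_b_mid's own z axis and vertical above 0.7 rad).
It fails at once if a bystander disturbed (distance of any of amber_bottle, well_plate, tip_box from where it was at the start of the episode above 0.03 m).
It also fails if it takes over 64 s, if anything falls off the work surface, if the arm or the gripper's body presses on something with over 40 N, if the wrist force passes 120 N, or if a joint passes its speed limit or range.

### The arm

A 6-joint arm with a two-finger parallel gripper is mounted at the origin on the work surface. World frame = base frame: x ahead of the robot, y to its left, z up, the work surface at z = 0. Lengths are in m, angles in rad, forces in N, time in s.
With the tool pointing down it reaches from about 0.375 to 0.975 m from the base axis. Payload 3.8 kg.
Tool frame: the origin (TCP) lies midway between the tips of the shut fingers; the grasp point (between the pads) lies 19 mm behind it; z points along the fingers, y is the line along which they close (so a half turn about z gives the same grasp; the last joint's range is limited). The gripper opens to 85 mm and grips with 20 to 120 N. Pads are 22 mm wide; open, the fingers measure 114 mm over their backs; the gripper's body (76 mm by 85 mm) begins 54 mm behind the grasp point. The pads swing forward as they close: fully open they stand 13 mm farther back than shut.
Start: joints at [1.201, 0.264, 1.604, -0, 1.274, -0.037], TCP at [0.221, 0.638, 0.231] pointing down, gripper open.
Joint ranges: [-2.63, 2.63], [-0.94, 2.18], [0.31, 2.57], [-1.31, 4.45], [0, 2.66], [-2.55, 2.55]. Speed limits (rad/s): [2.57, 2.57, 3.14, 3.14, 3.14, 3.14].

### API

Orientations are given as a rotation vector (axis times angle).
In Python, from workcell import bot, imaging gives the robot as it stands.
- The arm moves only by the tool step_arm, never from a script. Its argument "series" is a list of rows, each an object of numbers: "grip": the closure, from -1 (fully open) to 1 (shut); "x", "y", "z": the shift along the tool's x, y, z normalised to -1 to 1, where 1 is 500 mm; "ax", "ay", "az": the turn, a rotation vector about the tool's x, y, z normalised to -1 to 1, where 1 is 30 degrees. A call has 1 to 12 rows; each row is the pose to reach, as a shift and turn from the pose commanded when the call began, along the tool's axes at that moment; what a row does not reach only later rows make up. A row lasts 1/10 s, in which the tool goes at most 50 mm and 8.59 degrees, less where a joint would pass 70% of its speed; a pose out of reach is approached as far as the arm can. A call with a number of a shift or a turn outside -1 to 1 is refused whole. A call with a gripper value outside its range is refused whole. The fingers move at their own pace and stop on an object; "force" is the grip in N (left out, the last holds). Time passes only in rows, so rows that repeat a pose let the fingers close. It gives the time, the measured TCP pose, the force, the opening and the grip force at its end, in the units of the state.
- bot.read_state(): the state, without advancing time (a new reading comes with each control period).
- imaging.read_camera(name): name is "scene" or "top" or "wrist"; returns a dict with "img" (420x560x3 uint8, red, green, blue), "fx", "fy", "cx", "cy" (pixels), "R" (3x3) and "t" (3): a world point X has camera coordinates R X + t. Camera axes: x right, y down, z forward; pixel columns grow to the right and rows downward; lengths in m; the calibration is good to about 2 mm. The wrist camera is an equidistant fisheye: a pixel r from the principal point sees the ray r / f radians off the axis. A picture is of the moment at which its call begins. There is no depth.
- bot.finish_job(): hands the job in; it is judged then, once.
The state is a dict: "time": time; "q": joint angles; "joint_vel": joint speeds; "joint_torque": joint torques, N m; "tool_pos": TCP position; "tcp_rot": TCP orientation; "wrist_force": force on the tool from outside, world axes, zero at the start; "torque": the same for the moment, N m; "width": opening from 0.0 (shut) to 1.0 (fully open); "grip_force": force on a finger pad.
Only numpy, scipy, OpenCV 4.12 (cv2) and the standard library are available. Lean on these libraries where they do the work, as an engineer would, in place of code of your own. Each camera call takes 0.05 s, during which the arm holds its last target. There are 200 camera calls.

## Working session

There is one attempt and no reset: what is moved stays moved. The work goes in short steps, Python scripts to look and compute and a tool call to move; the robot and the scene stay as the last step left them, time stands still between calls to the robot, and variables do not carry over. Pictures are saved under pics/ and viewed, at most 10 in all, crops included, and the job is handed in when it is done.

Besides the shell and the picture viewer there is one more tool, called after "Call:" as name([rows], argument=value, ...), one row to a line, values as JSON. step_arm: Moves the arm, as the interface text tells. Scaled input: -1 to 1 covers 500 mm each way for a shift and 30 degrees each way for a turn. Its arguments: {"type":"object","properties":{"series":{"type":"array","items":{"type":"object","properties":{"grip":{"type":"number"},"x":{"type":"number","minimum":-1,"maximum":1},"y":{"type":"number","minimum":-1,"maximum":1},"z":{"type":"number","minimum":-1,"maximum":1},"ax":{"type":"number","minimum":-1,"maximum":1},"ay":{"type":"number","minimum":-1,"maximum":1},"az":{"type":"number","minimum":-1,"maximum":1}}}},"force":{"type":"number"}},"required":["series"]}

```bash
mkdir -p pics; ls; python3 - <<'E'
from workcell import bot, imaging
import cv2,numpy as np,pickle
s=bot.read_state();print(s)
d={}
for n in("scene","top","wrist"):
    c=imaging.read_camera(n);d[n]=c
    cv2.imwrite(f"pics/{n}0.png",c["img"][:,:,::-1]);print(n,c["fx"],c["fy"],c["cx"],c["cy"],c["R"],c["t"])
pickle.dump(d,open("c0.pkl","wb"))
E
```

```text
pics
{'time': 0.0, 'q': array([ 1.20112158e+00,  2.64754227e-01,  1.60535872e+00, -2.54053516e-06,
        1.27364562e+00, -3.69011594e-02]), 'joint_vel': array([-9.86985903e-05,  1.16976899e-03,  1.42284683e-03,  2.16633343e-03,
       -1.44757983e-04, -2.00558532e-03]), 'joint_torque': array([-4.90290688e-05, -5.15085697e+01, -3.67324054e+01,  1.54083118e-04,
        1.25043519e-02,  6.13239550e-06]), 'tool_pos': array([0.22024803, 0.63731126, 0.22996951]), 'tcp_rot': array([-0.52023751, -3.09777563,  0.00333245]), 'wrist_force': array([ 0.02519166,  0.13432924, -0.4023363 ]), 'torque': array([ 0.00251304,  0.04691441, -0.01345995]), 'grip_force': 0.0, 'width': 0.9952194191164452}
scene 466.35627888646775 466.35627888646775 283.061813987172 214.71495449217932 [[ 0.25410855  0.96712069  0.01031589]
 [ 0.53037194 -0.13041878 -0.83767329]
 [-0.80878579  0.2183312  -0.5460742 ]] [-0.10568898 -0.21746913  1.59710785]
top 437.76115691310724 437.76115691310724 278.6080203296323 206.62089453072414 [[ 0.12051203 -0.992709   -0.0023873 ]
 [-0.97225139 -0.11754212 -0.20226486]
 [ 0.20050954  0.02669641 -0.97932795]] [-0.11710625  0.60160693  1.09219358]
wrist 325.19226210127806 325.19226210127806 278.91835709053356 205.52811516248684 [[ 0.32729377  0.94491909 -0.00258655]
 [ 0.89989137 -0.31086013  0.30587825]
 [ 0.28822615 -0.10243966 -0.95206712]] [-0.67306319 -0.03937299  0.38196959]
```

View pics/top0.png

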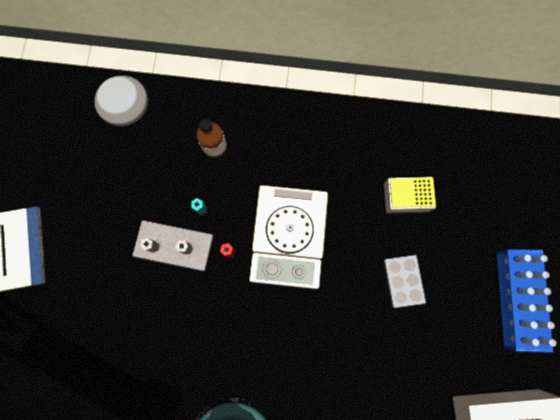

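View pics/scene0.png

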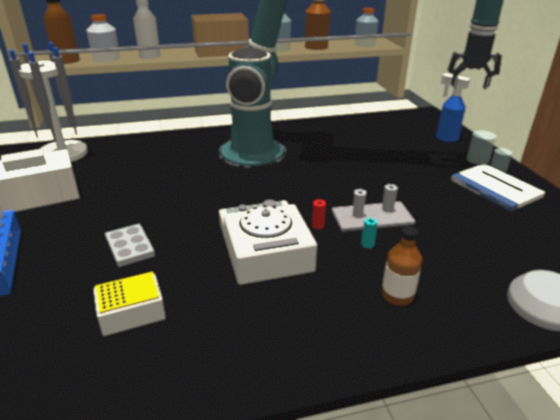

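The top view shows the nut at about (290,228), the big key at (271,269) and the small key at (299,271). The sockets are at (148,244) and (183,246), with the turquoise (197,205) and red (227,250) look-alikes beside the tray.

```bash
cat > h.py <<'E'
import numpy as np,cv2,pickle
from scipy.spatial.transform import Rotation as Ro
from workcell import bot, imaging
def ray(c,u,v,fish=False):
    a=np.array([(u-c["cx"])/c["fx"],(v-c["cy"])/c["fy"]])
    if fish:
        r=np.hypot(*a); d=np.array([*(a/r*np.sin(r) if r>1e-9 else a),np.cos(r)])
    else: d=np.array([*a,1.])
    R=np.array(c["R"]);t=np.array(c["t"])
    return -R.T@t, R.T@d
def hit(c,u,v,z,fish=False):
    o,d=ray(c,u,v,fish); return o+d*(z-o[2])/d[2]
def proj(c,X,fish=False):
    p=np.array(c["R"])@np.array(X)+c["t"]
    if fish:
        r=np.hypot(p[0],p[1]);th=np.arctan2(r,p[2]);k=th/max(r,1e-9)
    else:k=1/p[2]
    return np.array([c["cx"]+c["fx"]*p[0]*k,c["cy"]+c["fy"]*p[1]*k])
def togo(X,yaw=None,s=None):
    """normalised shift (500mm) in tool axes from the measured pose to X"""
    s=s or bot.read_state()
    R=Ro.from_rotvec(s["tcp_rot"]).as_matrix()
    return R.T@(np.array(X)-s["tool_pos"])/0.5
E
python3 - <<'E'
from h import *
d=pickle.load(open("c0.pkl","rb"));t=d["top"];f=lambda u,v,z:np.round(hit(t,u,v,z)[:3],4)
print("nut",f(290,228,.115),"big",f(271,269,.05),"small",f(299,271,.05))
for p in((148,244),(183,246)):print("sock",f(*p,.082))
for p in((139,221),(213,235),(207,270),(133,259)):print("tray",f(*p,.012))
for p in((259,187),(328,191)):print("deck back",f(*p,.08))
print("red",f(227,250,.07),"turq",f(197,205,.07),"bottle",f(206,125,.17))
s=bot.read_state();R=Ro.from_rotvec(s["tcp_rot"]).as_matrix();print(R.round(3))
w=d["wrist"];print(-np.array(w["R"]).T@w["t"]-s["tool_pos"])
print([proj(w,hit(t,*p,.08),True).round() for p in((148,244),(183,246),(290,228))])
E
```

```text
nut [ 0.5499 -0.08    0.115 ] big [ 0.4478 -0.0439  0.05  ] small [ 0.4514 -0.1163  0.05  ]
sock [0.4708 0.2737 0.082 ]
sock [0.4765 0.1844 0.082 ]
tray [0.5358 0.3315 0.012 ]
tray [0.522  0.1248 0.012 ]
tray [0.4268 0.1265 0.012 ]
tray [0.4319 0.3284 0.012 ]
deck back [0.6534 0.0128 0.08  ]
deck back [ 0.6643 -0.1674  0.08  ]
red [0.481  0.0735 0.07  ] turq [0.5882 0.1685 0.07  ] bottle [0.7725 0.1567 0.17  ]
[[-0.945  0.327 -0.001]
 [ 0.327  0.945 -0.002]
 [ 0.    -0.002 -1.   ]]
[-0.07468648  0.02547192  0.14375493]
[array([119., 405.]), array([ 85., 408.]), array([ 34., 426.])]
```

View pics/wrist0.png

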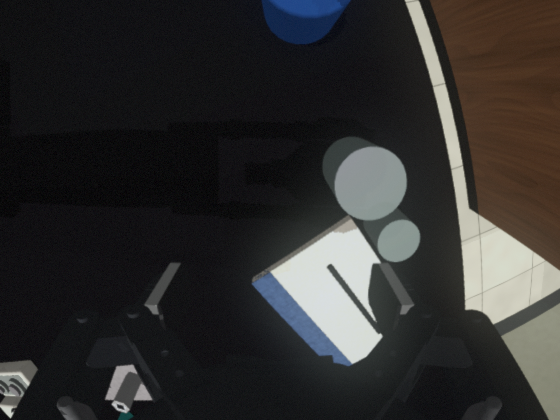

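The wrist view shows the notebook on the right of the frame, with the tray and the centrifuge only in the bottom-left corner. I'm moving above the sockets for a close look.

Call:
step_arm([
  {"x":-0.745,"y":-0.606,"z":-0.14,"az":-0.637,"grip":-1},
  {"x":-0.745,"y":-0.606,"z":-0.14,"az":-0.637,"grip":-1},
  {"x":-0.745,"y":-0.606,"z":-0.14,"az":-0.637,"grip":-1},
  {"x":-0.745,"y":-0.606,"z":-0.14,"az":-0.637,"grip":-1},
  {"x":-0.745,"y":-0.606,"z":-0.14,"az":-0.637,"grip":-1},
  {"x":-0.745,"y":-0.606,"z":-0.14,"az":-0.637,"grip":-1},
  {"x":-0.745,"y":-0.606,"z":-0.14,"az":-0.637,"grip":-1},
  {"x":-0.745,"y":-0.606,"z":-0.14,"az":-0.637,"grip":-1},
  {"x":-0.745,"y":-0.606,"z":-0.14,"az":-0.637,"grip":-1},
  {"x":-0.745,"y":-0.606,"z":-0.14,"az":-0.637,"grip":-1},
  {"x":-0.745,"y":-0.606,"z":-0.14,"az":-0.637,"grip":-1},
  {"x":-0.745,"y":-0.606,"z":-0.14,"az":-0.637,"grip":-1},
])

```text
validation failed for argument at $.se...
```

Call:
step_arm([
  {"grip":-1},
  {"grip":-1},
  {"grip":-1},
])

```text
validation failed for argument at $.se...
```

```bash
python3 - <<'E'
from h import *
s=bot.read_state();print(s["tool_pos"],s["tcp_rot"],s["time"])
c=imaging.read_camera("wrist");pickle.dump((c,s),open("c1.pkl","wb"))
cv2.imwrite("pics/w1.png",c["img"][:,:,::-1])
for X in((.4708,.2737,.082),(.4765,.1844,.082)):print(proj(c,X,True))
E
```

```text
[0.22031366 0.63740768 0.23020818] [-5.20280554e-01 -3.09783684e+00  2.82010817e-03] 0.15
[117.79988403 405.93321833]
[ 84.08584838 408.27819624]
```

View pics/w1.png

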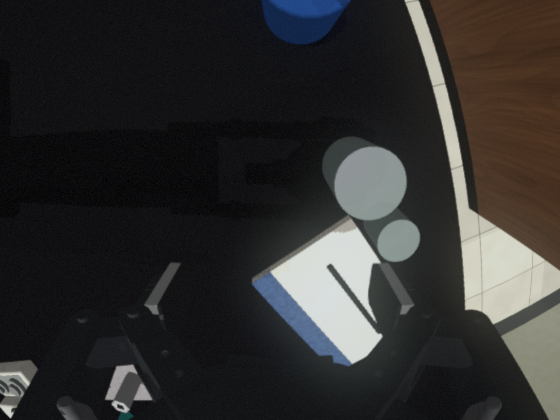

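Both moves were refused, so the picture shows the same view as before. I'm trying one row with every field given.

Call:
step_arm([
  {"x":-0.745,"y":-0.606,"z":-0.14,"ax":0,"ay":0,"az":-0.637,"grip":-1},
], force=40)

```text
time: 0.3
tool_pos: [0.244, 0.5981, 0.2362]
tcp_rot: [-0.276, -3.127, 0.001]
wrist_force: [1.0, -0.7, 0.1]
width: 1.0
grip_force: 0.0
```

Call:
step_arm([
  {"x":-0.579,"y":-0.637,"z":-0.126,"ax":0,"ay":0,"az":-0.35,"grip":-1},
  {"x":-0.579,"y":-0.637,"z":-0.126,"ax":0,"ay":0,"az":-0.35,"grip":-1},
  {"x":-0.579,"y":-0.637,"z":-0.126,"ax":0,"ay":0,"az":-0.35,"grip":-1},
  {"x":-0.579,"y":-0.637,"z":-0.126,"ax":0,"ay":0,"az":-0.35,"grip":-1},
  {"x":-0.579,"y":-0.637,"z":-0.126,"ax":0,"ay":0,"az":-0.35,"grip":-1},
  {"x":-0.579,"y":-0.637,"z":-0.126,"ax":0,"ay":0,"az":-0.35,"grip":-1},
  {"x":-0.579,"y":-0.637,"z":-0.126,"ax":0,"ay":0,"az":-0.35,"grip":-1},
  {"x":-0.579,"y":-0.637,"z":-0.126,"ax":0,"ay":0,"az":-0.35,"grip":-1},
  {"x":-0.579,"y":-0.637,"z":-0.126,"ax":0,"ay":0,"az":-0.35,"grip":-1},
  {"x":-0.579,"y":-0.637,"z":-0.126,"ax":0,"ay":0,"az":-0.35,"grip":-1},
  {"x":-0.579,"y":-0.637,"z":-0.126,"ax":0,"ay":0,"az":-0.35,"grip":-1},
  {"x":-0.579,"y":-0.637,"z":-0.126,"ax":0,"ay":0,"az":-0.35,"grip":-1},
])

```text
time: 1.5
tool_pos: [0.4728, 0.2307, 0.3011]
tcp_rot: [0.002, -3.141, -0.0]
wrist_force: [-0.3, -0.4, -0.1]
width: 1.005
grip_force: 0.0
```

```bash
python3 - <<'E'
from h import *
c=imaging.read_camera("wrist");s=bot.read_state();print(s["tool_pos"],s["tcp_rot"],s["time"])
c=imaging.read_camera("wrist");pickle.dump((c,s),open("c1.pkl","wb"))
cv2.imwrite("pics/w2.png",c["img"][:,:,::-1])
for X in((.4708,.2737,.082),(.4765,.1844,.082)):print(proj(c,X,True))
E
```

```text
[0.47257188 0.2309428  0.3010124 ] [ 2.75638945e-03 -3.14055318e+00 -4.59025519e-05] 1.55
[316.77466379 173.05554144]
[238.90905725 177.82498254]
```

View pics/w2.png

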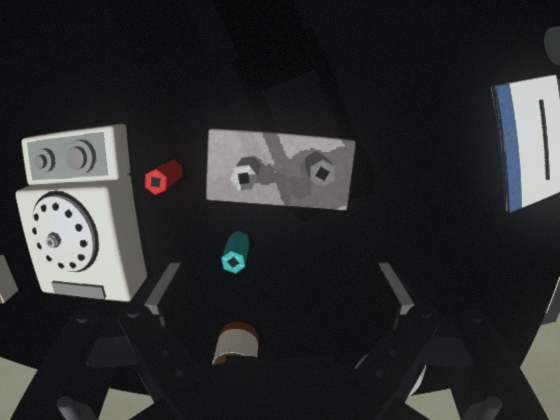

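The tray spans columns 207–355 and rows 128–210. The left socket top is at (245,178) and the right one at (322,173), with the red decoy at (160,180) and the turquoise one at (235,258). Next I'm moving over the centrifuge and shutting the fingers for the key presses.

Call:
step_arm([
  {"x":-0.054,"y":-0.622,"z":0,"ax":0,"ay":0,"az":0,"grip":1},
  {"x":-0.054,"y":-0.622,"z":0,"ax":0,"ay":0,"az":0,"grip":1},
  {"x":-0.054,"y":-0.622,"z":0,"ax":0,"ay":0,"az":0,"grip":1},
  {"x":-0.054,"y":-0.622,"z":0,"ax":0,"ay":0,"az":0,"grip":1},
  {"x":-0.054,"y":-0.622,"z":0,"ax":0,"ay":0,"az":0,"grip":1},
  {"x":-0.054,"y":-0.622,"z":0,"ax":0,"ay":0,"az":0,"grip":1},
  {"x":-0.054,"y":-0.622,"z":0,"ax":0,"ay":0,"az":0,"grip":1},
  {"x":-0.054,"y":-0.622,"z":0,"ax":0,"ay":0,"az":0,"grip":1},
  {"x":-0.054,"y":-0.622,"z":0,"ax":0,"ay":0,"az":0,"grip":1},
])

```text
time: 2.5
tool_pos: [0.5005, -0.0794, 0.3012]
tcp_rot: [0.002, -3.141, -0.002]
wrist_force: [-0.1, 0.1, -0.1]
width: 0.002
grip_force: 0.0
```

```bash
python3 - <<'E'
from h import *
c=imaging.read_camera("wrist");s=bot.read_state();print(s["tool_pos"],s["tcp_rot"],s["time"],s["width"])
c=imaging.read_camera("wrist");pickle.dump((c,s),open("c2.pkl","wb"))
p=[proj(c,X,True) for X in((.55,-.08,.115),(.4478,-.0439,.05),(.4514,-.1163,.05))];print(p)
k=c["img"][80:300,170:390]
k=cv2.resize(k,None,fx=2.7,fy=2.7,interpolation=cv2.INTER_CUBIC)
cv2.imwrite("pics/w3.png",k[:,:,::-1])
E
```

```text
[ 0.50046167 -0.07903329  0.30127588] [ 3.67905299e-03 -3.14112316e+00 -1.60719745e-03] 2.55 -0.001978201913973942
[array([278.31040415, 225.30568888]), array([308.34307557, 126.49668543]), array([248.5145433 , 129.35187395])]
```

View pics/w3.png

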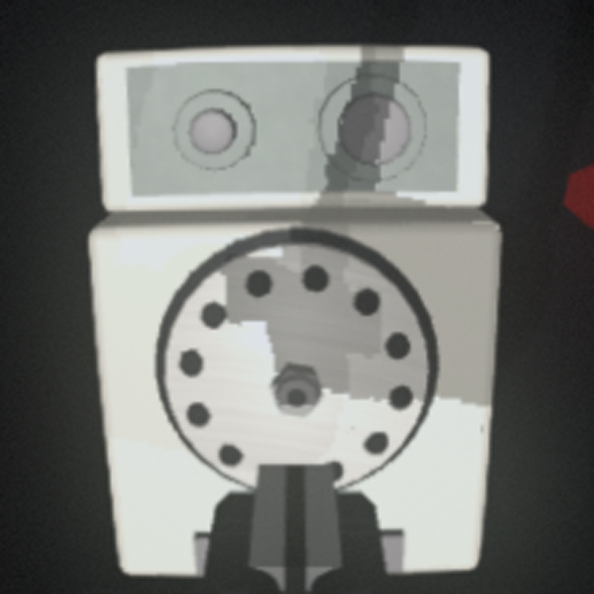

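The crop (2.7x, offset 170,80) shows the small key at (213,131), the big key at (374,130) and the nut's top circle at (296,396). The hex outline has its corners to the left and right, so flats face ±x.

```bash
python3 - <<'E'
from h import *
c,s=pickle.load(open("c2.pkl","rb"))
g=lambda u,v,z:hit(c,170+u/2.7,80+v/2.7,z,True).round(4)
n=g(296,396,.115);b=g(374,130,.055);m=g(213,131,.055)
print("nut",n,"big",b,"small",m)
# deck yaw from front/back edges and expected keys from the nut
for p,z in(((92,230),.08),((500,227),.08),((97,55),.046),((488,50),.046)):print(g(*p,z))
print("togo big",togo([b[0],b[1],.075]).round(4))
c,s=pickle.load(open("c1.pkl","rb"))
k=c["img"][125:215,205:355];k=cv2.resize(k,None,fx=5,fy=5,interpolation=cv2.INTER_CUBIC)
k=cv2.convertScaleAbs(k,alpha=1.3)
cv2.imwrite("pics/w4.png",k[:,:,::-1])
E
```

```text
nut [ 0.5516 -0.0786  0.115 ] big [ 0.4495 -0.0441  0.055 ] small [ 0.45   -0.1154  0.055 ]
[ 0.4896 -0.1662  0.08  ]
[0.488 0.009 0.08 ]
[ 0.4143 -0.169   0.046 ]
[0.4117 0.0084 0.046 ]
togo big [0.1017 0.0697 0.4528]
```

View pics/w4.png

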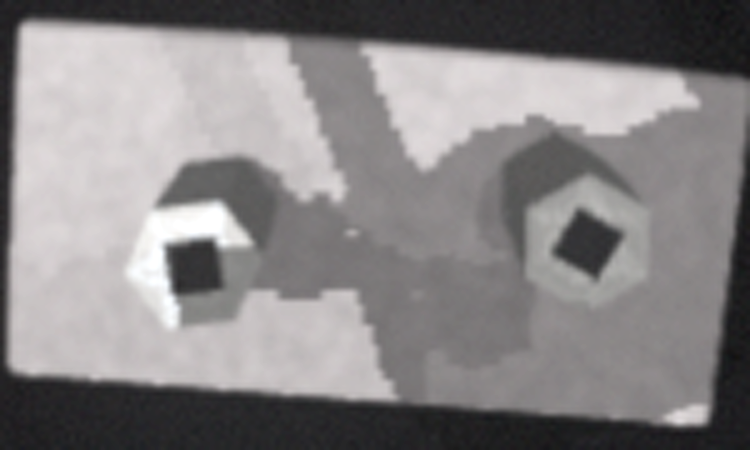

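The left socket (y≈0.185) has hex flats facing ±x turned about +7°. The right socket (y≈0.274) has flats facing ±y at about +1°. Now for the big key.

Call:
step_arm([
  {"x":0.103,"y":0.07,"z":0.4,"ax":0,"ay":0,"az":0,"grip":1},
  {"x":0.103,"y":0.07,"z":0.4,"ax":0,"ay":0,"az":0,"grip":1},
  {"x":0.103,"y":0.07,"z":0.4,"ax":0,"ay":0,"az":0,"grip":1},
  {"x":0.103,"y":0.07,"z":0.4,"ax":0,"ay":0,"az":0,"grip":1},
  {"x":0.103,"y":0.07,"z":0.4,"ax":0,"ay":0,"az":0,"grip":1},
  {"x":0.103,"y":0.07,"z":0.425,"ax":0,"ay":0,"az":0,"grip":1},
  {"x":0.103,"y":0.07,"z":0.45,"ax":0,"ay":0,"az":0,"grip":1},
  {"x":0.103,"y":0.07,"z":0.456,"ax":0,"ay":0,"az":0,"grip":1},
  {"x":0.103,"y":0.07,"z":0.462,"ax":0,"ay":0,"az":0,"grip":1},
  {"x":0.103,"y":0.07,"z":0.466,"ax":0,"ay":0,"az":0,"grip":1},
  {"x":0.103,"y":0.07,"z":0.47,"ax":0,"ay":0,"az":0,"grip":1},
])

```text
time: 3.7
tool_pos: [0.4501, -0.0463, 0.0673]
tcp_rot: [-0.0, 3.14, -0.001]
wrist_force: [0.3, -0.2, 1.5]
width: 0.005
grip_force: 0.7
```

Call:
step_arm([
  {"x":0,"y":0.003,"z":0.004,"ax":0,"ay":0,"az":0,"grip":1},
  {"x":0,"y":0.003,"z":0.008,"ax":0,"ay":0,"az":0,"grip":1},
])

```text
time: 3.9
tool_pos: [0.45, -0.0448, 0.0632]
tcp_rot: [-0.001, 3.14, -0.001]
wrist_force: [1.1, -0.6, 2.3]
width: -0.001
grip_force: 1.6
```

Call:
step_arm([
  {"x":0,"y":0,"z":0.004,"ax":0,"ay":0,"az":0,"grip":1},
  {"x":0,"y":0,"z":0.006,"ax":0,"ay":0,"az":0,"grip":1},
])

```text
time: 4.1
tool_pos: [0.4501, -0.0448, 0.0616]
tcp_rot: [-0.001, 3.14, -0.001]
wrist_force: [-5.9, -1.1, 22.5]
width: -0.003
grip_force: 11.4
```

The force rose to 22 N, so the key has bottomed and is pressed. I'm raising the arm, crossing over and pressing the small key the same way.

Call:
step_arm([
  {"x":0,"y":0,"z":-0.06,"ax":0,"ay":0,"az":0,"grip":1},
  {"x":0,"y":0,"z":-0.06,"ax":0,"ay":0,"az":0,"grip":1},
  {"x":-0.001,"y":-0.142,"z":-0.06,"ax":0,"ay":0,"az":0,"grip":1},
  {"x":-0.001,"y":-0.142,"z":-0.06,"ax":0,"ay":0,"az":0,"grip":1},
  {"x":-0.001,"y":-0.142,"z":-0.06,"ax":0,"ay":0,"az":0,"grip":1},
  {"x":-0.001,"y":-0.142,"z":-0.02,"ax":0,"ay":0,"az":0,"grip":1},
  {"x":-0.001,"y":-0.142,"z":-0.014,"ax":0,"ay":0,"az":0,"grip":1},
  {"x":-0.001,"y":-0.142,"z":-0.01,"ax":0,"ay":0,"az":0,"grip":1},
  {"x":-0.001,"y":-0.142,"z":-0.006,"ax":0,"ay":0,"az":0,"grip":1},
  {"x":-0.001,"y":-0.142,"z":-0.003,"ax":0,"ay":0,"az":0,"grip":1},
  {"x":-0.001,"y":-0.142,"z":-0.001,"ax":0,"ay":0,"az":0,"grip":1},
  {"x":-0.001,"y":-0.142,"z":0,"ax":0,"ay":0,"az":0,"grip":1},
])

```text
time: 5.3
tool_pos: [0.449, -0.1148, 0.0617]
tcp_rot: [0.001, -3.139, -0.001]
wrist_force: [-10.3, 3.2, 22.7]
width: 0.001
grip_force: 11.4
```

Small key pressed too. I'm rising and moving over the left socket (y≈0.185), turned to its flats, with the gripper open.

Call:
step_arm([
  {"x":0,"y":0,"z":-0.1,"ax":0,"ay":0,"az":0,"grip":1},
  {"x":0,"y":0,"z":-0.2,"ax":0,"ay":0,"az":0,"grip":0},
  {"x":-0.055,"y":0.6,"z":-0.28,"ax":0,"ay":0,"az":0.767,"grip":-1},
  {"x":-0.055,"y":0.6,"z":-0.28,"ax":0,"ay":0,"az":0.767,"grip":-1},
  {"x":-0.055,"y":0.6,"z":-0.28,"ax":0,"ay":0,"az":0.767,"grip":-1},
  {"x":-0.055,"y":0.6,"z":-0.28,"ax":0,"ay":0,"az":0.767,"grip":-1},
  {"x":-0.055,"y":0.6,"z":-0.28,"ax":0,"ay":0,"az":0.767,"grip":-1},
  {"x":-0.055,"y":0.6,"z":-0.28,"ax":0,"ay":0,"az":0.767,"grip":-1},
  {"x":-0.055,"y":0.6,"z":-0.28,"ax":0,"ay":0,"az":0.767,"grip":-1},
  {"x":-0.055,"y":0.6,"z":-0.28,"ax":0,"ay":0,"az":0.767,"grip":-1},
  {"x":-0.055,"y":0.6,"z":-0.28,"ax":0,"ay":0,"az":0.767,"grip":-1},
])

```text
time: 6.4
tool_pos: [0.4767, 0.1852, 0.1995]
tcp_rot: [0.623, 3.079, -0.0]
wrist_force: [0.3, 0.7, 0.7]
width: 1.002
grip_force: 0.0
```

```bash
python3 - <<'E'
from h import *
c,s=pickle.load(open("c1.pkl","rb"))
for p in((243.6,178),(322.6,173.2)):print("w1 sock",hit(c,*p,.082,True).round(4))
c=imaging.read_camera("wrist");s=bot.read_state();print(s["tool_pos"],s["tcp_rot"],s["time"],s["width"])
c=imaging.read_camera("wrist");pickle.dump((c,s),open("c3.pkl","wb"))
p=proj(c,(.4765,.1844,.082),True);print(p)
u,v=int(p[0])-80,int(p[1])-70;print(u,v)
k=cv2.resize(c["img"][max(v,0):v+140,u:u+160],None,fx=4,fy=4,interpolation=cv2.INTER_CUBIC)
cv2.imwrite("pics/w5.png",k[:,:,::-1])
E
```

```text
w1 sock [0.4767 0.1898 0.082 ]
w1 sock [0.4709 0.2804 0.082 ]
[0.47653409 0.18435765 0.19924418] [-6.24795811e-01 -3.07859586e+00  8.90329986e-04] 6.45 0.9994079486722851
[279.94021217 199.7208372 ]
199 129
```

View pics/w5.png

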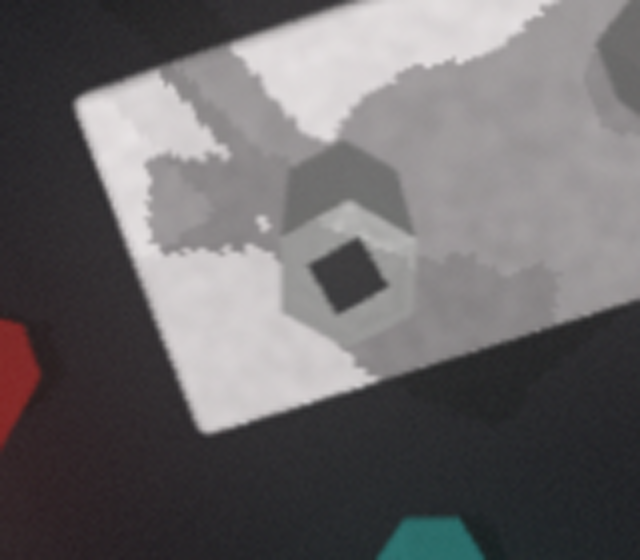

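The crop (4x, offset 199,129) shows the socket top centred at (348,274), with two flats vertical in the image, so the gripper is aligned with them.

```bash
python3 - <<'E'
from h import *
c,s=pickle.load(open("c3.pkl","rb"))
X=hit(c,199+348/4,129+274/4,.082,True);print(X.round(4), togo([X[0],X[1],.038]).round(4))
print(1000*(hit(c,199+348/4+1,129+274/4,.082,True)-X))
c,s=pickle.load(open("c2.pkl","rb"))
E
```

```text
[0.4767 0.1898 0.082 ] [0.0043 0.0114 0.3223]
[0.3263766  0.77121693 0.        ]
```

Call:
step_arm([
  {"x":0.004,"y":0.009,"z":0.1,"ax":0,"ay":0,"az":0,"grip":-1},
  {"x":0.004,"y":0.009,"z":0.18,"ax":0,"ay":0,"az":0,"grip":-1},
  {"x":0.004,"y":0.009,"z":0.25,"ax":0,"ay":0,"az":0,"grip":-1},
  {"x":0.004,"y":0.009,"z":0.3,"ax":0,"ay":0,"az":0,"grip":-1},
  {"x":0.004,"y":0.009,"z":0.322,"ax":0,"ay":0,"az":0,"grip":-1},
  {"x":0.004,"y":0.009,"z":0.322,"ax":0,"ay":0,"az":0,"grip":-0.3},
  {"x":0.004,"y":0.009,"z":0.322,"ax":0,"ay":0,"az":0,"grip":0.1},
  {"x":0.004,"y":0.009,"z":0.322,"ax":0,"ay":0,"az":0,"grip":0.3},
  {"x":0.004,"y":0.009,"z":0.322,"ax":0,"ay":0,"az":0,"grip":1},
  {"x":0.004,"y":0.009,"z":0.322,"ax":0,"ay":0,"az":0,"grip":1},
  {"x":0.004,"y":0.009,"z":0.322,"ax":0,"ay":0,"az":0,"grip":1},
  {"x":0.004,"y":0.009,"z":0.322,"ax":0,"ay":0,"az":0,"grip":1},
], force=50)

```text
time: 7.7
tool_pos: [0.4784, 0.19, 0.0403]
tcp_rot: [0.625, 3.076, 0.002]
wrist_force: [-0.0, -0.4, 5.7]
width: 0.325
grip_force: 49.9
```

The opening is 27.6 mm, so the grip is across the flats. I'm lifting and carrying it over the nut.

Call:
step_arm([
  {"x":0,"y":0,"z":-0.1,"ax":0,"ay":0,"az":0,"grip":1},
  {"x":0,"y":0,"z":-0.2,"ax":0,"ay":0,"az":0,"grip":1},
  {"x":0,"y":0,"z":-0.276,"ax":0,"ay":0,"az":0,"grip":1},
  {"x":-0.347,"y":-0.438,"z":-0.276,"ax":0,"ay":0,"az":0.2,"grip":1},
  {"x":-0.347,"y":-0.438,"z":-0.276,"ax":0,"ay":0,"az":0.2,"grip":1},
  {"x":-0.347,"y":-0.438,"z":-0.276,"ax":0,"ay":0,"az":0.2,"grip":1},
  {"x":-0.347,"y":-0.438,"z":-0.276,"ax":0,"ay":0,"az":0.2,"grip":1},
  {"x":-0.347,"y":-0.438,"z":-0.276,"ax":0,"ay":0,"az":0.2,"grip":1},
  {"x":-0.347,"y":-0.438,"z":-0.276,"ax":0,"ay":0,"az":0.2,"grip":1},
  {"x":-0.347,"y":-0.438,"z":-0.276,"ax":0,"ay":0,"az":0.2,"grip":1},
  {"x":-0.347,"y":-0.438,"z":-0.276,"ax":0,"ay":0,"az":0.2,"grip":1},
  {"x":-0.347,"y":-0.438,"z":-0.276,"ax":0,"ay":0,"az":0.2,"grip":1},
])

```text
time: 8.9
tool_pos: [0.5503, -0.0789, 0.176]
tcp_rot: [-0.785, -3.041, -0.001]
wrist_force: [-0.4, 0.6, -3.5]
width: 0.316
grip_force: 50.5
```

```bash
python3 - <<'E'
from h import *
c=imaging.read_camera("wrist");c=imaging.read_camera("wrist");s=bot.read_state();print(s["tool_pos"],s["tcp_rot"],s["time"],s["wrist_force"])
R=Ro.from_rotvec(s["tcp_rot"]).as_matrix();print(R.round(3))
t=imaging.read_camera("top");pickle.dump((c,t,s),open("c4.pkl","wb"))
a=c["img"][130:340,170:390];a=cv2.resize(a,(560,534),interpolation=cv2.INTER_CUBIC)
cv2.imwrite("pics/w6.png",a[:,:,::-1])
print(proj(c,[.5516,-.0786,.115],True), proj(c,s["tool_pos"],True), proj(c,s["tool_pos"]+[0,0,.042],True))
print((togo([.5525,-.0793,.178])).round(4))
E
```

```text
[ 0.5505173  -0.07852807  0.17624624] [-7.83482488e-01 -3.04158964e+00 -3.34378638e-04] 9.0 [ 0.18901819  0.600194   -1.78387407]
[[-0.876  0.483 -0.001]
 [ 0.483  0.876  0.   ]
 [ 0.001  0.    -1.   ]]
[280.96101195 225.24561597] [280.70156759 267.53641247] [281.17576593 318.67631197]
[-0.004   0.0005 -0.0033]
```

View pics/w6.png

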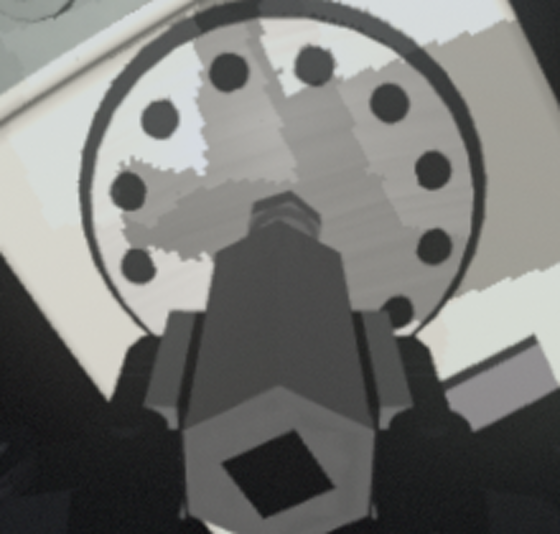

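The crop (2.545x, offset 170,130) shows the nut's near base corner at (287,190) with its side corners at (249,205) and (320,208). The socket mouth's near corner is at (277,222), with side corners at (213,252) and (341,252).

```bash
python3 - <<'E'
from h import *
c,t,s=pickle.load(open("c4.pkl","rb"))
R=Ro.from_rotvec(s["tcp_rot"]).as_matrix();k=560/220
g=lambda u,v,z:R.T@(hit(c,170+u/k,130+v/k,z,True)-s["tool_pos"])*1000
n=[g(287,190,.101)-[10.97,0,0],g(249,205,.101),g(320,208,.101)]
m=[g(277,222,.148)-[16.17,0,0],g(213,252,.148),g(341,252,.148)]
print("nut",np.round(n,1).tolist());print("socket",np.round(m,1).tolist())
E
```

```text
nut [[-1.8, 1.8, 75.3], [4.7, -8.8, 75.2], [3.8, 11.0, 75.2]]
socket [[0.5, -0.9, 28.3], [9.5, -15.3, 28.3], [9.5, 13.4, 28.3]]
```

The socket needs to shift about (-2.4, +2) mm in tool axes to line up with the nut. I'm lowering it gently until it meets something.

Call:
step_arm([
  {"x":-0.0048,"y":0.0038,"z":0,"ax":0,"ay":0,"az":0,"grip":1},
  {"x":-0.0048,"y":0.0038,"z":0.03,"ax":0,"ay":0,"az":0,"grip":1},
  {"x":-0.0048,"y":0.0038,"z":0.05,"ax":0,"ay":0,"az":0,"grip":1},
  {"x":-0.0048,"y":0.0038,"z":0.06,"ax":0,"ay":0,"az":0,"grip":1},
  {"x":-0.0048,"y":0.0038,"z":0.066,"ax":0,"ay":0,"az":0,"grip":1},
  {"x":-0.0048,"y":0.0038,"z":0.07,"ax":0,"ay":0,"az":0,"grip":1},
  {"x":-0.0048,"y":0.0038,"z":0.074,"ax":0,"ay":0,"az":0,"grip":1},
  {"x":-0.0048,"y":0.0038,"z":0.074,"ax":0,"ay":0,"az":0,"grip":1},
])

```text
time: 9.85
tool_pos: [0.5539, -0.079, 0.141]
tcp_rot: [-0.786, -3.041, -0.001]
wrist_force: [-5.6, 2.8, 5.9]
width: 0.32
grip_force: 51.9
```

Call:
step_arm([
  {"x":0,"y":0,"z":0.004,"ax":0,"ay":0,"az":0,"grip":1},
  {"x":0,"y":0,"z":0.008,"ax":0,"ay":0,"az":0,"grip":1},
])

```text
time: 10.05
tool_pos: [0.5554, -0.0797, 0.1401]
tcp_rot: [0.785, 3.039, -0.0]
wrist_force: [-6.5, 0.5, 22.7]
width: 0.316
grip_force: 53.5
```

It's blocked at a rim height of about 0.112–0.113, with side force. To be sure, I'm easing off and nudging the way the force pushes.

Call:
step_arm([
  {"x":0,"y":0,"z":-0.008,"ax":0,"ay":0,"az":0,"grip":1},
  {"x":0.004,"y":0,"z":-0.008,"ax":0,"ay":0,"az":0,"grip":1},
  {"x":0.004,"y":0,"z":-0.002,"ax":0,"ay":0,"az":0,"grip":1},
  {"x":0.004,"y":0,"z":-0.002,"ax":0,"ay":0,"az":0,"grip":1},
])

```text
time: 10.45
tool_pos: [0.555, -0.0795, 0.1402]
tcp_rot: [0.784, 3.035, -0.001]
wrist_force: [-1.9, -1.8, 14.5]
width: 0.322
grip_force: 52.6
```

Call:
step_arm([
  {"x":0,"y":0.003,"z":0,"ax":0,"ay":0,"az":0,"grip":1},
  {"x":0,"y":0.003,"z":0,"ax":0,"ay":0,"az":0,"grip":1},
])

```text
time: 10.65
tool_pos: [0.5551, -0.0793, 0.1402]
tcp_rot: [0.783, 3.037, -0.005]
wrist_force: [-2.7, -5.2, 15.2]
width: 0.32
grip_force: 52.7
```

Call:
step_arm([
  {"x":0,"y":-0.006,"z":0,"ax":0,"ay":0,"az":0,"grip":1},
  {"x":0,"y":-0.006,"z":0,"ax":0,"ay":0,"az":0,"grip":1},
])

```text
time: 10.85
tool_pos: [0.5548, -0.0797, 0.1402]
tcp_rot: [0.786, 3.034, 0.003]
wrist_force: [-0.0, 2.0, 13.8]
width: 0.324
grip_force: 52.4
```

The socket stays caught on the taper at z 0.140 and (0.555,-0.0796) whichever way I push, so this is the small one. It also gives the nut's position accurately. I'm taking it back to its spot on the tray.

Call:
step_arm([
  {"x":0,"y":0,"z":-0.086,"ax":0,"ay":0,"az":0,"grip":1},
  {"x":0,"y":0,"z":-0.086,"ax":0,"ay":0,"az":0,"grip":1},
  {"x":0.394,"y":0.399,"z":-0.086,"ax":0,"ay":0,"az":-0.2,"grip":1},
  {"x":0.394,"y":0.399,"z":-0.086,"ax":0,"ay":0,"az":-0.2,"grip":1},
  {"x":0.394,"y":0.399,"z":-0.086,"ax":0,"ay":0,"az":-0.2,"grip":1},
  {"x":0.394,"y":0.399,"z":-0.086,"ax":0,"ay":0,"az":-0.2,"grip":1},
  {"x":0.394,"y":0.399,"z":-0.086,"ax":0,"ay":0,"az":-0.2,"grip":1},
  {"x":0.394,"y":0.399,"z":-0.086,"ax":0,"ay":0,"az":-0.2,"grip":1},
  {"x":0.394,"y":0.399,"z":-0.086,"ax":0,"ay":0,"az":-0.2,"grip":1},
  {"x":0.394,"y":0.399,"z":-0.086,"ax":0,"ay":0,"az":-0.2,"grip":1},
  {"x":0.394,"y":0.399,"z":-0.086,"ax":0,"ay":0,"az":-0.2,"grip":1},
])

```text
time: 11.95
tool_pos: [0.4756, 0.1894, 0.1785]
tcp_rot: [-0.626, -3.077, 0.002]
wrist_force: [-0.8, -0.0, -3.1]
width: 0.321
grip_force: 51.2
```

Call:
step_arm([
  {"x":0,"y":0,"z":0.1,"ax":0,"ay":0,"az":0,"grip":1},
  {"x":0,"y":0,"z":0.19,"ax":0,"ay":0,"az":0,"grip":1},
  {"x":0,"y":0,"z":0.245,"ax":0,"ay":0,"az":0,"grip":1},
  {"x":0,"y":0,"z":0.265,"ax":0,"ay":0,"az":0,"grip":1},
  {"x":0,"y":0,"z":0.271,"ax":0,"ay":0,"az":0,"grip":1},
  {"x":0,"y":0,"z":0.275,"ax":0,"ay":0,"az":0,"grip":1},
  {"x":0,"y":0,"z":0.275,"ax":0,"ay":0,"az":0,"grip":1},
])

```text
time: 12.65
tool_pos: [0.4777, 0.1905, 0.0437]
tcp_rot: [0.626, 3.076, 0.003]
wrist_force: [0.2, 0.7, -2.1]
width: 0.324
grip_force: 51.1
```

Call:
step_arm([
  {"x":0,"y":0,"z":0.003,"ax":0,"ay":0,"az":0,"grip":1},
  {"x":0,"y":0,"z":0.006,"ax":0,"ay":0,"az":0,"grip":1},
  {"x":0,"y":0,"z":0.006,"ax":0,"ay":0,"az":0,"grip":1},
])

```text
time: 12.95
tool_pos: [0.477, 0.1907, 0.0402]
tcp_rot: [0.625, 3.076, 0.002]
wrist_force: [-0.4, 0.5, 2.8]
width: 0.321
grip_force: 51.6
```

It's on the tray, since the force changed from -2 to +3 N. I'm releasing it and rising straight up.

Call:
step_arm([
  {"x":0,"y":0,"z":0.001,"ax":0,"ay":0,"az":0,"grip":0.2},
  {"x":0,"y":0,"z":0.001,"ax":0,"ay":0,"az":0,"grip":-0.2},
  {"x":0,"y":0,"z":0.001,"ax":0,"ay":0,"az":0,"grip":-1},
  {"x":0,"y":0,"z":0.001,"ax":0,"ay":0,"az":0,"grip":-1},
  {"x":0,"y":0,"z":0.001,"ax":0,"ay":0,"az":0,"grip":-1},
  {"x":0,"y":0,"z":-0.06,"ax":0,"ay":0,"az":0,"grip":-1},
  {"x":0,"y":0,"z":-0.16,"ax":0,"ay":0,"az":0,"grip":-1},
  {"x":0,"y":0,"z":-0.26,"ax":0,"ay":0,"az":0,"grip":-1},
  {"x":0,"y":0,"z":-0.32,"ax":0,"ay":0,"az":0,"grip":-1},
  {"x":0,"y":0,"z":-0.32,"ax":0,"ay":0,"az":0,"grip":-1},
])

```text
time: 13.95
tool_pos: [0.4797, 0.1916, 0.2054]
tcp_rot: [0.624, 3.069, 0.009]
wrist_force: [0.3, -1.2, -0.7]
width: 0.999
grip_force: 0.0
```

Call:
step_arm([
  {"x":0.086,"y":0.157,"z":0.01,"ax":0,"ay":0,"az":-0.8,"grip":-1},
  {"x":0.086,"y":0.157,"z":0.01,"ax":0,"ay":0,"az":-0.8,"grip":-1},
  {"x":0.086,"y":0.157,"z":0.01,"ax":0,"ay":0,"az":-0.8,"grip":-1},
  {"x":0.086,"y":0.157,"z":0.01,"ax":0,"ay":0,"az":-0.8,"grip":-1},
  {"x":0.086,"y":0.157,"z":0.01,"ax":0,"ay":0,"az":-0.8,"grip":-1},
  {"x":0.086,"y":0.157,"z":0.01,"ax":0,"ay":0,"az":-0.8,"grip":-1},
])

```text
time: 14.55
tool_pos: [0.4667, 0.2786, 0.1933]
tcp_rot: [0.023, -3.141, 0.001]
wrist_force: [0.1, -0.1, 0.1]
width: 1.005
grip_force: 0.0
```

```bash
python3 - <<'E'
from h import *
c=imaging.read_camera("wrist");s=bot.read_state();print(s["tool_pos"],s["tcp_rot"],s["time"],s["width"])
c=imaging.read_camera("wrist");pickle.dump((c,s),open("c5.pkl","wb"))
k=cv2.resize(c["img"][120:270,160:360],None,fx=4,fy=4,interpolation=cv2.INTER_CUBIC)
cv2.imwrite("pics/w7.png",k[:,:,::-1])
E
```

```text
[0.46692331 0.27855578 0.19357552] [ 2.37709146e-02 -3.14094205e+00  6.35860725e-04] 14.6 1.0006250691613239
```

View pics/w7.png

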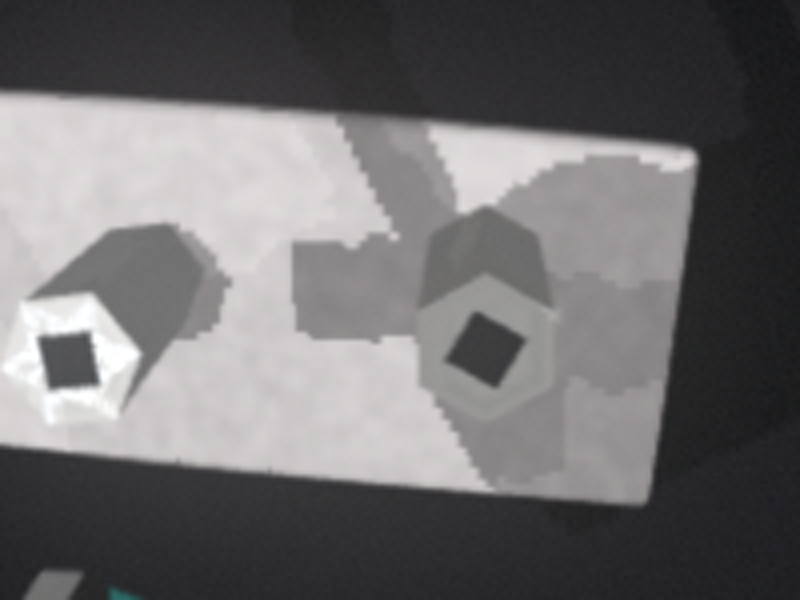

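The first socket stands upright on the tray at left (70,360). The second socket's top is centred at (486,346), with its flats vertical, so the gripper is aligned with it.

```bash
python3 - <<'E'
from h import *
c,s=pickle.load(open("c5.pkl","rb"))
X=hit(c,160+486/4,120+346/4,.082,True);print(X.round(4), togo([X[0],X[1],.038],s=s).round(4))
E
```

```text
[0.4707 0.2802 0.082 ] [-0.0077  0.0033  0.3111]
```

Call:
step_arm([
  {"x":-0.0077,"y":0.0033,"z":0.1,"ax":0,"ay":0,"az":0,"grip":-1},
  {"x":-0.0077,"y":0.0033,"z":0.18,"ax":0,"ay":0,"az":0,"grip":-1},
  {"x":-0.0077,"y":0.0033,"z":0.25,"ax":0,"ay":0,"az":0,"grip":-1},
  {"x":-0.0077,"y":0.0033,"z":0.3,"ax":0,"ay":0,"az":0,"grip":-1},
  {"x":-0.0077,"y":0.0033,"z":0.311,"ax":0,"ay":0,"az":0,"grip":-1},
  {"x":-0.0077,"y":0.0033,"z":0.311,"ax":0,"ay":0,"az":0,"grip":-0.3},
  {"x":-0.0077,"y":0.0033,"z":0.311,"ax":0,"ay":0,"az":0,"grip":0.1},
  {"x":-0.0077,"y":0.0033,"z":0.311,"ax":0,"ay":0,"az":0,"grip":0.3},
  {"x":-0.0077,"y":0.0033,"z":0.311,"ax":0,"ay":0,"az":0,"grip":1},
  {"x":-0.0077,"y":0.0033,"z":0.311,"ax":0,"ay":0,"az":0,"grip":1},
  {"x":-0.0077,"y":0.0033,"z":0.311,"ax":0,"ay":0,"az":0,"grip":1},
  {"x":-0.0077,"y":0.0033,"z":0.311,"ax":0,"ay":0,"az":0,"grip":1},
], force=50)

```text
time: 15.85
tool_pos: [0.4721, 0.2817, 0.0403]
tcp_rot: [-0.028, 3.139, 0.002]
wrist_force: [-1.2, -1.3, 7.2]
width: 0.321
grip_force: 49.7
```

Gripped across the flats. I'm lifting and carrying it to the nut position found, at the same tool yaw as before.

Call:
step_arm([
  {"x":0,"y":0,"z":-0.1,"ax":0,"ay":0,"az":0,"grip":1},
  {"x":0,"y":0,"z":-0.2,"ax":0,"ay":0,"az":0,"grip":1},
  {"x":0,"y":0,"z":-0.276,"ax":0,"ay":0,"az":0,"grip":1},
  {"x":-0.153,"y":-0.725,"z":-0.276,"ax":0,"ay":0,"az":1,"grip":1},
  {"x":-0.153,"y":-0.725,"z":-0.276,"ax":0,"ay":0,"az":1,"grip":1},
  {"x":-0.153,"y":-0.725,"z":-0.276,"ax":0,"ay":0,"az":1,"grip":1},
  {"x":-0.153,"y":-0.725,"z":-0.276,"ax":0,"ay":0,"az":1,"grip":1},
  {"x":-0.153,"y":-0.725,"z":-0.276,"ax":0,"ay":0,"az":1,"grip":1},
  {"x":-0.153,"y":-0.725,"z":-0.276,"ax":0,"ay":0,"az":1,"grip":1},
  {"x":-0.153,"y":-0.725,"z":-0.276,"ax":0,"ay":0,"az":1,"grip":1},
  {"x":-0.153,"y":-0.725,"z":-0.276,"ax":0,"ay":0,"az":1,"grip":1},
  {"x":-0.153,"y":-0.725,"z":-0.276,"ax":0,"ay":0,"az":1,"grip":1},
])

```text
time: 17.05
tool_pos: [0.5537, -0.0831, 0.176]
tcp_rot: [-0.792, -3.04, 0.001]
wrist_force: [-0.6, 0.6, -3.2]
width: 0.323
grip_force: 50.8
```

Call:
step_arm([
  {"x":0,"y":0,"z":0,"ax":0,"ay":0,"az":0,"grip":1},
  {"x":0,"y":0,"z":0,"ax":0,"ay":0,"az":0,"grip":1},
  {"x":0,"y":0,"z":0,"ax":0,"ay":0,"az":0,"grip":1},
])

```text
time: 17.35
tool_pos: [0.5533, -0.0787, 0.1763]
tcp_rot: [-0.783, -3.042, -0.0]
wrist_force: [0.7, 0.6, -3.0]
width: 0.32
grip_force: 50.8
```

```bash
python3 - <<'E'
from h import *
s=bot.read_state();print(s["tool_pos"],s["tcp_rot"],togo([.5549,-.0796,.150]).round(4))
E
```

```text
[ 0.55327791 -0.07870262  0.17626087] [-7.83494931e-01 -3.04163894e+00 -3.77935318e-04] [-0.0037 -0.      0.0525]
```

Call:
step_arm([
  {"x":-0.0037,"y":0,"z":0.02,"ax":0,"ay":0,"az":0,"grip":1},
  {"x":-0.0037,"y":0,"z":0.045,"ax":0,"ay":0,"az":0,"grip":1},
  {"x":-0.0037,"y":0,"z":0.06,"ax":0,"ay":0,"az":0,"grip":1},
  {"x":-0.0037,"y":0,"z":0.067,"ax":0,"ay":0,"az":0,"grip":1},
  {"x":-0.0037,"y":0,"z":0.072,"ax":0,"ay":0,"az":0,"grip":1},
  {"x":-0.0037,"y":0,"z":0.077,"ax":0,"ay":0,"az":0,"grip":1},
  {"x":-0.0037,"y":0,"z":0.08,"ax":0,"ay":0,"az":0,"grip":1},
])

```text
time: 18.05
tool_pos: [0.5551, -0.0804, 0.1385]
tcp_rot: [-0.786, -3.041, -0.001]
wrist_force: [-6.9, 2.3, 12.0]
width: 0.319
grip_force: 52.8
```

Call:
step_arm([
  {"x":0.003,"y":0,"z":-0.001,"ax":0,"ay":0,"az":0,"grip":1},
  {"x":0.004,"y":0,"z":0,"ax":0,"ay":0,"az":0,"grip":1},
  {"x":0.004,"y":0,"z":0.003,"ax":0,"ay":0,"az":0,"grip":1},
])

```text
time: 18.35
tool_pos: [0.555, -0.0803, 0.1382]
tcp_rot: [0.785, 3.039, 0.0]
wrist_force: [-7.6, 0.8, 17.4]
width: 0.321
grip_force: 53.2
```

This socket got 2 mm lower than the first one but is still held up. I'm backing off for a contact-free baseline.

Call:
step_arm([
  {"x":0,"y":0,"z":-0.025,"ax":0,"ay":0,"az":0,"grip":1},
  {"x":0,"y":0,"z":-0.025,"ax":0,"ay":0,"az":0,"grip":1},
  {"x":0,"y":0,"z":-0.025,"ax":0,"ay":0,"az":0,"grip":1},
  {"x":0,"y":0,"z":-0.025,"ax":0,"ay":0,"az":0,"grip":1},
])

```text
time: 18.75
tool_pos: [0.5533, -0.08, 0.1469]
tcp_rot: [-0.786, -3.041, 0.0]
wrist_force: [0.4, 0.3, -3.4]
width: 0.32
grip_force: 50.9
```

```bash
python3 - <<'E'
from h import *
for i in range(4):
    imaging.read_camera("wrist");s=bot.read_state();print(s["tool_pos"].round(4),s["tcp_rot"].round(3),s["wrist_force"].round(1),s["torque"].round(2))
E
```

```text
[ 0.5531 -0.0799  0.1467] [-0.786 -3.041  0.   ] [-0.5  0.3 -2.3] [0.06 0.03 0.05]
[ 0.5531 -0.0799  0.1467] [-0.786 -3.041  0.   ] [-0.3  0.1 -3.2] [ 0.02 -0.03  0.07]
[ 0.5531 -0.0799  0.1467] [-0.786 -3.041  0.   ] [-0.4  0.4 -2.7] [-0.01 -0.03 -0.04]
[ 0.5532 -0.0799  0.1468] [-0.786 -3.041  0.   ] [ 0.   0.2 -3.5] [-0.01 -0.05 -0.  ]
```

The baseline shows I was about 2 mm off in tool y compared with the earlier relative measurement. I'm shifting there and lowering again.

Call:
step_arm([
  {"x":0.001,"y":0.0042,"z":0,"ax":0,"ay":0,"az":0,"grip":1},
  {"x":0.001,"y":0.0042,"z":0,"ax":0,"ay":0,"az":0,"grip":1},
  {"x":0.001,"y":0.0042,"z":0.008,"ax":0,"ay":0,"az":0,"grip":1},
  {"x":0.001,"y":0.0042,"z":0.013,"ax":0,"ay":0,"az":0,"grip":1},
  {"x":0.001,"y":0.0042,"z":0.018,"ax":0,"ay":0,"az":0,"grip":1},
  {"x":0.001,"y":0.0042,"z":0.021,"ax":0,"ay":0,"az":0,"grip":1},
  {"x":0.001,"y":0.0042,"z":0.021,"ax":0,"ay":0,"az":0,"grip":1},
])

```text
time: 19.65
tool_pos: [0.5538, -0.078, 0.1365]
tcp_rot: [-0.786, -3.041, 0.001]
wrist_force: [-1.1, -0.3, -2.6]
width: 0.321
grip_force: 50.8
```

No contact force at 0.1365, so it is going on. Continuing down to the hub.

Call:
step_arm([
  {"x":0,"y":0,"z":0.005,"ax":0,"ay":0,"az":0,"grip":1},
  {"x":0,"y":0,"z":0.01,"ax":0,"ay":0,"az":0,"grip":1},
  {"x":0,"y":0,"z":0.013,"ax":0,"ay":0,"az":0,"grip":1},
  {"x":0,"y":0,"z":0.016,"ax":0,"ay":0,"az":0,"grip":1},
  {"x":0,"y":0,"z":0.016,"ax":0,"ay":0,"az":0,"grip":1},
])

```text
time: 20.15
tool_pos: [0.554, -0.0781, 0.1294]
tcp_rot: [-0.786, -3.041, 0.001]
wrist_force: [-2.9, -2.5, 2.3]
width: 0.319
grip_force: 51.5
```

Call:
step_arm([
  {"x":0,"y":0,"z":0.002,"ax":0,"ay":0,"az":0,"grip":1},
  {"x":0,"y":0,"z":0.003,"ax":0,"ay":0,"az":0,"grip":1},
  {"x":0,"y":0,"z":0.003,"ax":0,"ay":0,"az":0,"grip":1},
  {"x":0,"y":0,"z":0.003,"ax":0,"ay":0,"az":0,"grip":1},
])

```text
time: 20.55
tool_pos: [0.5541, -0.0781, 0.1294]
tcp_rot: [0.786, 3.042, -0.001]
wrist_force: [-8.2, -1.7, 8.8]
width: 0.316
grip_force: 52.5
```

It has stopped hard at 0.1294, the predicted seated height, so it is fully down on the hub. Handing in with the grip held.

```bash
python3 -c "
from h import *
print(bot.finish_job())"
```

```text
the job is handed in; nothing more can be done
None
```

Both keys were pressed in order, the socket that did not fit was stood back upright on the tray, and the fitting one is seated fully down on the nut and still gripped. The job is handed in; no verdict came back.

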